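# Pack the service-call bins and leave the spare tools

### The arm

A 7-joint arm with a two-finger parallel gripper is mounted at the origin on a cart in front of the work surface, level with it; the furniture and walls round the work are solid. World frame = base frame: x ahead of the robot, y to its left, z up, the work surface at z = 0. Lengths are in m, angles in rad, forces in N, time in s.
With the tool pointing down it reaches from about 0.4 to 0.75 m from the base axis. Payload 19.5 kg.
Tool frame: the origin (TCP) lies midway between the tips of the shut fingers; the grasp point (between the pads) lies 19 mm behind it; z points along the fingers, y is the line along which they close (so a half turn about z gives the same grasp; the last joint's range is limited). The gripper opens to 85 mm and grips with 20 to 120 N. Pads are 22 mm wide; open, the fingers measure 114 mm over their backs; the gripper's body (76 mm by 85 mm) begins 54 mm behind the grasp point. The pads swing forward as they close: fully open they stand 13 mm farther back than shut.
Start: joints at [-1.231, 0.707, -0.028, 1.485, 0.022, 0.951, -0.075], TCP at [0.214, 0.534, 0.194] pointing down, gripper open.
Joint ranges: [-2.71, 2.71], [-0.32, 2.16], [-1.57, 1.52], [0, 2.45], [-1.46, 4.6], [0, 2.02], [-2.83, 2.83]. Speed limits (rad/s): [1.89, 1.89, 2.57, 2.57, 3.01, 3.01, 3.01].

### API

Orientations are given as [roll, pitch, yaw] about the fixed x, y, z axes, in that order (R = Rz(yaw) Ry(pitch) Rx(roll)).
In Python, from rig import r gives the robot as it stands.
- The arm moves only by the tool arm_command, never from a script. Its arguments are lists of equal length, an entry for each row: "hand": the opening, from -1 (shut) to 1 (fully open), so that 0 is half open; "offset": the shift along the tool's x, y, z in m, a list of three; "turn": the turn, a rotation vector about the tool's x, y, z in rad, a list of three. A call has 1 to 12 rows; each row shifts and turns the commanded pose from where the row before left it, along the tool's axes as they then stand; what a row does not reach is not made up. A row lasts 1/10 s, in which the tool goes at most 50 mm and 8.59 degrees, less where a joint would pass 70% of its speed; a pose out of reach is approached as far as the arm can. A call with a gripper value outside its range is refused whole. The fingers move at their own pace and stop on an object; "force" is the grip in N (left out, the last holds). Time passes only in rows, so rows that do not move let the fingers close. It gives the time, the measured TCP pose, the force, the opening and the grip force at its end, in the units of the state.
- r.get_state(): the state, without advancing time (a new reading comes with each control period).
- r.grab_frame(name): name is "scene" or "top" or "wrist"; returns a dict with "pixels" (384x512x3 uint8, blue, green, red), "K" (3x3 intrinsics, pixels), "origin" and "attitude" of the camera in the world. Camera axes: x right, y down, z forward; pixel columns grow to the right and rows downward; lengths in m; the calibration is good to about 2 mm. A picture is of the moment at which its call begins. There is no depth.
- r.sign_off(): hands the job in; it is judged then, once.
The state is a dict: "time": time; "joints": joint angles; "qd": joint speeds; "effort": joint torques, N m; "eef_pos": TCP position; "tcp_rot": TCP orientation; "wrist_force": force on the tool from outside, world axes, zero at the start; "moment": the same for the moment, N m; "width": finger opening in m; "finger_force": force on a finger pad.
Only numpy, scipy, OpenCV 4.12 (cv2) and the standard library are available. Lean on these libraries where they do the work, as an engineer would, in place of code of your own. Each camera call takes 0.05 s, during which the arm holds its last target. There are 200 camera calls.

### The job

Pack the carry board on the left of the bench for a service call, with tools from the row behind the blue vice and to the right of it: lay the green-handled screwdriver in the green bin, the short spanner in the blue bin and the marker in the white bin, and stand the yellow tape measure on its foot in the yellow bin. Each goes lengthwise along its bin, wholly inside it and on its floor, clear of its rim. Leave the yellow-handled screwdriver and the long spanner lying where they are.

Things in the scene. Friction and masses are not known exactly. Their poses are not given: they have to be found in the camera images.
- green_driver_mid (a point): Screwdriver with a green handle, 170 long x 25 wide x 22 high over all, lying flat on the bench. Point at the middle of its whole length, half-way up (11 above its underside). Its y axis runs along the tool from blade to handle: the handle reaches from y 0 to y +85, the thin blade from y 0 to y -85. Its weight is in the handle, and only the handle can be gripped: grip across its 25 mm width (x), best at y +42. 0.09 kg, +-25 %.
- tape_measure_mid (a point): Yellow tape measure with a black thumb button at its -y end, standing on its foot: 36 wide (x), 84 long (y), 68 high. Point at the middle of these extents, half-way up (34 above its underside); z up. The case reaches from y -32 to y +42. Grip across its width (x), best at about y +5. 0.28 kg, +-25 %.
- marker_mid (a point): Marker pen, white barrel and black cap, 131 long (y) x 16 wide (x) x 17 high, lying flat; it does not roll. Point at the middle of its length, half-way up (8.5 above its underside). The cap is at the -y end; only the white barrel, from y -20 to y +66, can be gripped, across x, best at y +23, where its weight is. 0.02 kg, +-25 %.
- short_spanner_mid (a point): Short bright steel combination spanner, 131 long (y) x 21 wide (x) x 6 high, lying flat. Point at the middle of its length, half-way up (3 above its underside). Grip across x at the middle with the finger tips right down at the bench (it grips as 21 mm wide over the whole length). 0.06 kg, +-25 %.
- green_bin: Green open bin, for the green screwdriver. Fixed. Origin at the centre of its underside; x along its length, y across its width, z up. Outside 204 long x 70 wide x 14 high, walls and floor 2 thick (inside 200 x 66, its floor 2 above the origin). The bin stands on an 8 mm plywood board that lies on the bench, one of four alike in size standing side by side, long sides almost touching, inside the board's 18 mm high end strips; the four colours stand in any order.
- yellow_bin: Yellow open bin, for the tape measure. Same size, axes and board as the green bin.
- white_bin: White open bin, for the marker. Same size, axes and board as the green bin.
- blue_bin: Blue open bin, for the short spanner. Same size, axes and board as the green bin.
- yellow_driver_mid (a point): Look-alike that stays: screwdriver with a yellow handle, 220 long (y) x 28 wide x 24 high, lying loose on the bench among the wanted things. Point at the middle of its length, half-way up; handle towards +y.
- long_spanner_mid (a point): Look-alike that stays: long bright steel spanner, 194 long (y) x 34 wide x 8 high, lying loose on the bench by the wanted things. Point at the middle of its length, half-way up.
Mind the look-alikes: they are no part of the job. Of the things that look like the part that bears marker_mid, the larger one is meant.

How it is judged:
By the outcome, as a careful person would: the job done as asked, in the order asked, and still so for the second after the job is handed in, with the robot touching nothing.
It also fails if it takes over 104 s, if anything falls off the work surface, if the arm or the gripper's body presses on something with over 40 N, if the wrist force passes 120 N, or if a joint passes its speed limit or range.

## Working session

There is one attempt and no reset: what is moved stays moved. The work goes in short steps, Python scripts to look and compute and a tool call to move; the robot and the scene stay as the last step left them, time stands still between calls to the robot, and variables do not carry over. Pictures are saved under pics/ and viewed, at most 14 in all, crops included, and the job is handed in when it is done.

Besides the shell and the picture viewer there is one more tool, called after ">>>" in YAML: its name, and indented under it one key for each argument. arm_command: Moves the arm, as the interface text tells. Its arguments: {"type":"object","properties":{"hand":{"type":"array","items":{"type":"number"}},"offset":{"type":"array","items":{"type":"array","items":{"type":"number"}}},"turn":{"type":"array","items":{"type":"array","items":{"type":"number"}}},"force":{"type":"number"}},"required":["hand","offset","turn"]}

```bash
ls; mkdir -p pics; python3 - <<'E'
from rig import r
import cv2,numpy as np,pickle
np.set_printoptions(precision=4,suppress=True)
print(r.get_state())
d={}
for n in ("scene","top","wrist"):
    f=r.grab_frame(n); d[n]=f; cv2.imwrite(f"pics/{n}0.png",f["pixels"]); print(n,f["K"],f["origin"],f["attitude"])
pickle.dump(d,open("f0.pkl","wb"))
E
```

```text
pics
{'time': 0.0, 'joints': array([-1.2307,  0.7071, -0.0276,  1.485 ,  0.022 ,  0.9509, -0.0755]), 'qd': array([-0.0009, -0.0003, -0.0008, -0.001 , -0.0005,  0.0007, -0.0002]), 'effort': array([  0.0009, -88.3222,   1.2348, -23.6164,   0.0169,   0.0067,
         0.    ]), 'eef_pos': array([0.2141, 0.5333, 0.1932]), 'tcp_rot': array([-3.1405,  0.    ,  2.7598]), 'wrist_force': array([-0.7369, -0.0394,  0.2692]), 'moment': array([ 0.0608, -0.0139, -0.0133]), 'finger_force': 0.0, 'width': 0.08511827629928768}
scene [[360.5778   0.     256.9683]
 [  0.     360.5778 193.7063]
 [  0.       0.       1.    ]] [-0.4382  0.8068  0.6115] [-1.9816 -0.0174 -2.2252]
top [[381.2286   0.     253.4731]
 [  0.     381.2286 193.6833]
 [  0.       0.       1.    ]] [0.5012 0.0029 1.1722] [-3.0795  0.0041 -1.5913]
wrist [[339.6431   0.     256.6191]
 [  0.     339.6431 187.4489]
 [  0.       0.       1.    ]] [0.1444 0.5627 0.3746] [ 2.8407 -0.0002  1.1898]
```

View pics/top0.png

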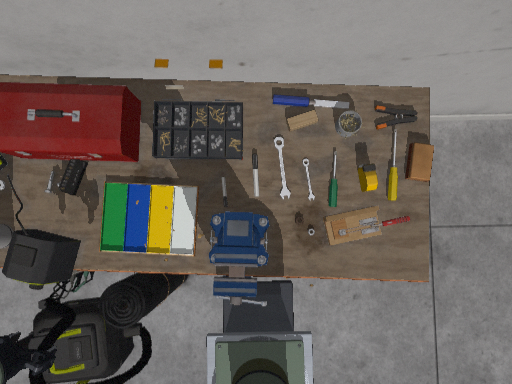

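View pics/scene0.png

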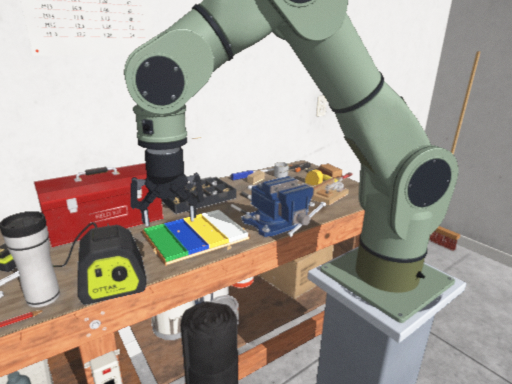

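The top view shows the bins at (115, 150, 160 and 184, 218), from left to right green, blue, yellow and white.

Candidates for each thing:
- **Driver:** green (334,178), against the yellow-handled one (393,165).
- **Spanner:** short (309,180), against the long one (282,168).
- **Marker:** larger (256,172), against the smaller lookalike (224,190).
- **Tape:** yellow (369,178).

I'll check these in a close crop.

```bash
cat > h.py <<'E'
import numpy as np,cv2,pickle
from scipy.spatial.transform import Rotation as R
np.set_printoptions(precision=4,suppress=True)
def ray(f,px,z):
    "pixels (n,2) onto the plane at height z"
    px=np.atleast_2d(px).astype(float)
    d=np.c_[px,np.ones(len(px))]@np.linalg.inv(f["K"]).T
    d=d@R.from_euler("xyz",f["attitude"]).as_matrix().T
    o=np.array(f["origin"]); return o+d*((z-o[2])/d[:,2:])
def proj(f,p):
    c=(np.atleast_2d(p)-f["origin"])@R.from_euler("xyz",f["attitude"]).as_matrix()
    c=c@f["K"].T; return c[:,:2]/c[:,2:]
E
python3 - <<'E'
from h import *
d=pickle.load(open("f0.pkl","rb")); t=d["top"]
cv2.imwrite("pics/crop1.png",cv2.resize(t["pixels"][125:265,210:415],None,fx=3.9,fy=3.9,interpolation=cv2.INTER_CUBIC))
print(proj(t,[.214,.533,.193]),proj(d["scene"],[.214,.533,.193]))
for n,p in dict(gd=(334,178),ss=(309,180),mk=(256,172),tape=(369,178),green=(115,217),blue=(138,218),yel=(160,219),wh=(184,220),vice=(240,240)).items(): print(n,ray(t,p,.01))
E
```

```text
[[ 47.1522 335.8767]] [[171.9565 242.6004]]
gd [[ 0.6166 -0.2411  0.01  ]]
ss [[ 0.612  -0.1645  0.01  ]]
mk [[ 0.64   -0.0029  0.01  ]]
tape [[ 0.6143 -0.348   0.01  ]]
green [[0.5112 0.4296 0.01  ]]
blue [[0.5067 0.3594 0.01  ]]
yel [[0.5023 0.2924 0.01  ]]
wh [[0.4978 0.2193 0.01  ]]
vice [[0.4338 0.0499 0.01  ]]
```

View pics/crop1.png

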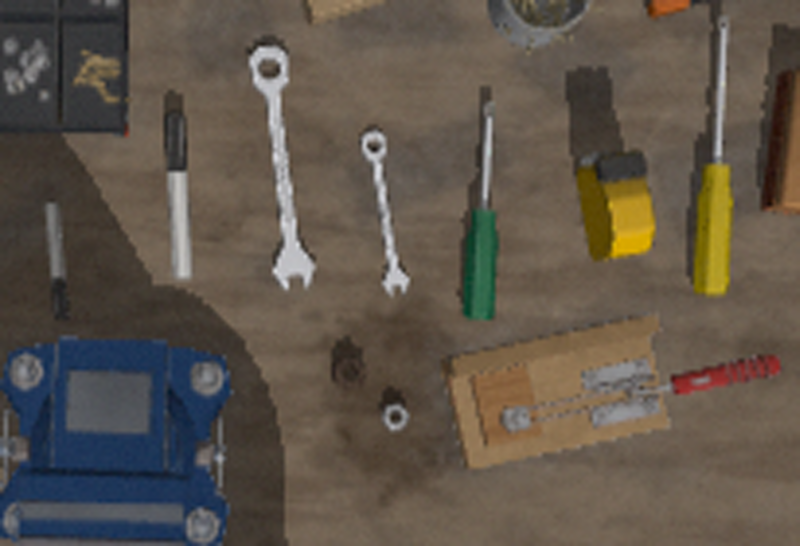

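The crop confirms the choice. The marker is at crop (178,195), cap away from the robot, and is larger than the pen at (57,260). The short spanner is at (385,210), the green driver at (482,205) and the tape at (618,205), button away from the robot. Next I'll get the wrist camera over them.

>>> arm_command:
  hand: [1,1,1,1,1,1,1,1,1,1]
  offset:
    - [0,0,-0.035]
    - [0,0,-0.035]
    - [0,0,-0.035]
    - [-0.04,0,0]
    - [-0.04,0,0]
    - [-0.04,0,0]
    - [-0.04,0,0]
    - [-0.04,0,0]
    - [-0.04,0,0]
    - [0,0,0]
  turn:
    - [0,0,-0.127]
    - [0,0,-0.127]
    - [0,0,-0.127]
    - [0,0,0]
    - [0,0,0]
    - [0,0,0]
    - [0,0,0]
    - [0,0,0]
    - [0,0,0]
    - [0,0,0]
  force: 30

```text
time: 1.15
eef_pos: [0.459, 0.5317, 0.2966]
tcp_rot: [-3.14, 0.001, 3.136]
wrist_force: [0.0, 1.3, -0.8]
width: 0.0855
finger_force: 0.0
```

>>> arm_command:
  hand: [1,1,1,1,1,1]
  offset:
    - [0,-0.04,0]
    - [0,-0.04,0]
    - [0,-0.04,0]
    - [0,-0.04,0]
    - [0,-0.04,0]
    - [0,0,0]
  turn:
    - [0,0,0]
    - [0,0,0]
    - [0,0,0]
    - [0,0,0]
    - [0,0,0]
    - [0,0,0]

```text
time: 1.75
eef_pos: [0.4553, 0.3336, 0.2996]
tcp_rot: [-3.14, 0.001, 3.136]
wrist_force: [1.1, 0.9, 0.5]
width: 0.0853
finger_force: 0.0
```

```bash
python3 - <<'E'
from h import *
from rig import r
f=r.grab_frame("wrist"); pickle.dump(f,open("bins.pkl","wb")); cv2.imwrite("pics/wbins.png",f["pixels"])
E
```

>>> arm_command:
  hand: [1,1,1,1,1,1,1,1,1,1,1,1]
  offset:
    - [-0.01,-0.045,0]
    - [-0.01,-0.045,0]
    - [-0.01,-0.045,0]
    - [-0.01,-0.045,0]
    - [-0.01,-0.045,0]
    - [-0.01,-0.045,0]
    - [-0.01,-0.045,0]
    - [0,-0.045,0]
    - [0,-0.045,0]
    - [0,-0.045,0]
    - [0,-0.045,0]
    - [0,0,0]
  turn:
    - [0,0,0]
    - [0,0,0]
    - [0,0,0]
    - [0,0,0]
    - [0,0,0]
    - [0,0,0]
    - [0,0,0]
    - [0,0,0]
    - [0,0,0]
    - [0,0,0]
    - [0,0,0]
    - [0,0,0]

```text
time: 3.0
eef_pos: [0.5235, -0.1619, 0.2981]
tcp_rot: [-3.139, -0.001, 3.135]
wrist_force: [-0.7, 0.2, -0.2]
width: 0.0858
finger_force: 0.0
```

```bash
python3 - <<'E'
from h import *
from rig import r
f=r.grab_frame("wrist"); pickle.dump(f,open("tools.pkl","wb")); cv2.imwrite("pics/wtools.png",f["pixels"])
s=r.get_state(); print(s["joints"],s["eef_pos"],s["time"])
E
```

```text
[ 0.3207  0.5645 -0.1642  1.3892  0.0945  1.1963  1.7137] [ 0.524  -0.1584  0.2982] 3.05
```

View pics/wbins.png

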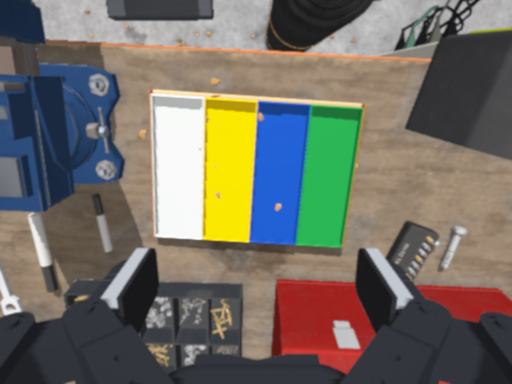

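View pics/wtools.png

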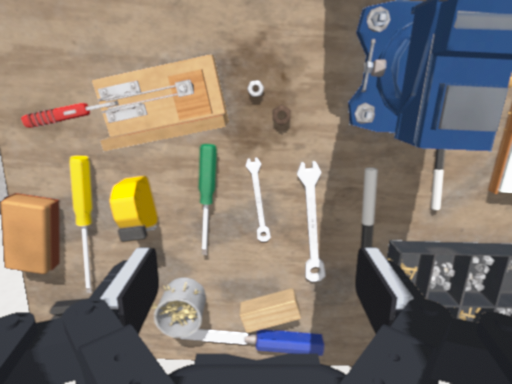

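The wrist view over the bins shows white, yellow, blue and green from left to right, at (180,168), (230,170), (280,172) and (330,175). Over the tools, the green driver is at (207,195), the short spanner at (258,200), the tape at (135,205) and the marker at (369,210), partly hidden by a finger.

```bash
cat >> h.py <<'E'
H={"green":((50,110,40),(80,255,255)),"yellow":((20,130,90),(35,255,255)),"blue":((105,120,60),(125,255,255)),"white":((0,0,175),(179,45,255))}
def blob(f,col,box):
    "largest contour of a colour within box x0,y0,x1,y1"
    x0,y0,x1,y1=box
    h=cv2.cvtColor(f["pixels"],cv2.COLOR_BGR2HSV)[y0:y1,x0:x1]
    m=cv2.inRange(h,*H.get(col,col)); m=cv2.morphologyEx(m,cv2.MORPH_CLOSE,np.ones((5,5)))
    c=cv2.findContours(m,cv2.RETR_EXTERNAL,cv2.CHAIN_APPROX_NONE,offset=(x0,y0))[0]
    return max(c,key=cv2.contourArea)[:,0,:]
def rect(f,c,z):
    "centre, long, short (mm), angle of long axis from world x (rad)"
    p=ray(f,c,z)[:,:2]
    (cx,cy),_,_=q=cv2.minAreaRect((p*1000).astype(np.float32)); b=cv2.boxPoints(q)
    e=[b[1]-b[0],b[2]-b[1]]; e.sort(key=np.linalg.norm); a=e[1]*np.sign(e[1][0])
    return np.array([cx,cy]),np.linalg.norm(a),np.linalg.norm(e[0]),np.arctan2(a[1],a[0])
E
python3 - <<'E'
from h import *
b=pickle.load(open("bins.pkl","rb")); t=pickle.load(open("tools.pkl","rb"))
for c in ("white","yellow","blue","green"): print(c,*rect(b,blob(b,c,(140,85,375,260)),.022), proj(b,ray(b,(0,0),0))[0])
print("gd handle",*rect(t,blob(t,"green",(185,130,225,265)),.011))
print("ss",*rect(t,blob(t,((0,0,140),(179,60,255)),(238,150,280,250)),.003))
print("tape top?",*rect(t,blob(t,"yellow",(100,165,165,240)),.034))
print("blade tip",ray(t,(206,253),.011))
T=pickle.load(open("f0.pkl","rb"))["top"]
for c in ("green",): print("top gd",*rect(T,blob(T,"green",(322,140,345,215)),.011))
print("top tape",*rect(T,blob(T,"yellow",(350,160,382,200)),.034))
m=blob(b,"white",(25,205,60,300)); print("mk barrel b",*rect(b,m,.0085))
m=blob(T,((0,0,120),(179,60,255)),(248,160,266,200)); print("mk barrel top",*rect(T,m,.0085))
m=blob(T,((0,0,120),(179,60,255)),(298,150,320,205)); print("ss top",*rect(T,m,.003))
E
```

```text
white [498.2304 223.8852] 206.52118 70.18627 -0.06848776 [ 0. -0.]
yellow [503.6918 294.2564] 207.27454 67.874916 -0.06930023 [ 0. -0.]
blue [508.9398 363.8235] 204.72401 66.97965 -0.0701183 [ 0. -0.]
green [513.4753 433.5042] 204.77563 68.28828 -0.06875042 [ 0. -0.]
gd handle [ 573.2316 -232.0661] 87.49475 22.03174 -0.083679646
ss [ 615.7402 -157.8407] 133.45766 62.69305 -0.022475671
tape top? [ 608.4951 -335.8459] 75.60022 62.34512 0.13886856
blade tip [[ 0.6983 -0.2398  0.011 ]]
top gd [ 571.9384 -235.8733] 83.03568 23.601023 -0.092583895
top tape [ 608.762  -337.9494] 68.029495 53.753407 0.12699062
mk barrel b [610.231   -1.7006] 89.50223 17.234842 0.06827527
mk barrel top [607.9974  -0.6883] 83.042244 15.312697 -0.020436822
ss top [ 615.0817 -163.652 ] 127.9307 19.127628 0.1165363
```

>>> arm_command:
  hand: [0.2,0.2,0.2,0.2,0.2,0.2,0.2,0.2,0.2,0.2]
  offset:
    - [-0.025,-0.037,0]
    - [-0.025,-0.037,0]
    - [0,0,0.045]
    - [0,0,0.045]
    - [0,0,0.045]
    - [0,0,0.045]
    - [0,0,0.04]
    - [0,0,0.03]
    - [0,0,0]
    - [0,0,0]
  turn:
    - [0,0,0]
    - [0,0,0]
    - [0,0,0.078]
    - [0,0,0]
    - [0,0,0]
    - [0,0,0]
    - [0,0,0]
    - [0,0,0]
    - [0,0,0]
    - [0,0,0]

```text
time: 4.05
eef_pos: [0.5748, -0.2296, 0.0496]
tcp_rot: [3.141, 0.0, 3.064]
wrist_force: [-0.7, -0.5, 0.2]
width: 0.0516
finger_force: 0.0
```

```bash
python3 - <<'E'
from h import *
from rig import r
for i in range(3):
    f=r.grab_frame("wrist"); s=r.get_state(); print(s["eef_pos"],s["tcp_rot"],s["width"])
cv2.imwrite("pics/w_gd.png",f["pixels"])
print("handle at",*rect(f,blob(f,"green",(100,0,400,330)),.011))
E
```

```text
[ 0.5751 -0.23    0.0504] [-3.1414  0.0018  3.0636] 0.05128288003829192
[ 0.5751 -0.2304  0.0507] [-3.1411  0.0024  3.0633] 0.051746073017933075
[ 0.575  -0.2306  0.0507] [-3.141   0.0025  3.0631] 0.051502748489347404
handle at [ 574.1426 -233.7125] 89.65896 23.611742 -0.08609124
```

View pics/w_gd.png

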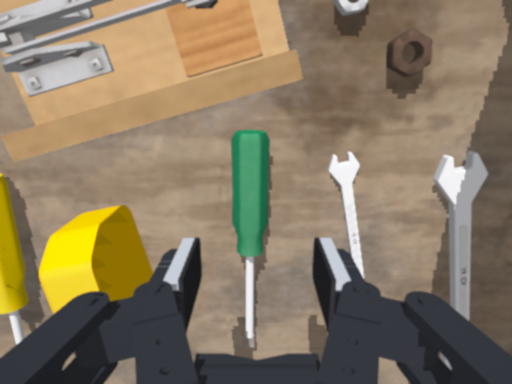

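>>> arm_command:
  hand: [0.2,0.2,0.2,-1,-1,-1,-1,-1]
  offset:
    - [0,-0.003,0.025]
    - [0,0,0.022]
    - [0,0,0]
    - [0,0,0]
    - [0,0,0]
    - [0,0,0]
    - [0,0,0]
    - [0,0,0]
  turn:
    - [0,0,0]
    - [0,0,0]
    - [0,0,0]
    - [0,0,0]
    - [0,0,0]
    - [0,0,0]
    - [0,0,0]
    - [0,0,0]
  force: 40

```text
time: 5.0
eef_pos: [0.5739, -0.2337, 0.0023]
tcp_rot: [-3.141, 0.0, 3.063]
wrist_force: [0.4, 0.4, 0.0]
width: 0.0001
finger_force: 0.0
```

```bash
python3 - <<'E'
from h import *
from rig import r
f=r.grab_frame("wrist"); cv2.imwrite("pics/w_gd2.png",f["pixels"]); s=r.get_state(); print(s["eef_pos"],s["width"],s["finger_force"])
E
```

```text
[ 0.5738 -0.2337  0.0021] -3.5536871798934536e-05 0.0
```

View pics/w_gd2.png

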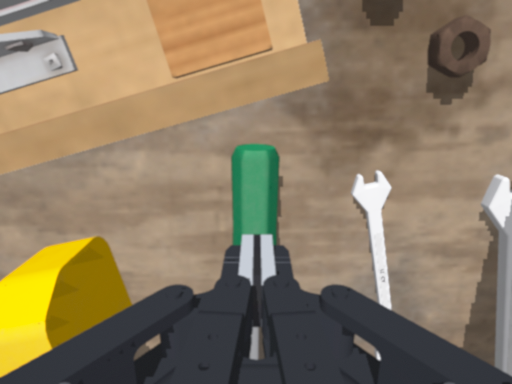

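```bash
python3 - <<'E'
from h import *
from rig import r
f=r.grab_frame("wrist"); s=r.get_state()
Rt=R.from_euler("xyz",s["tcp_rot"])
for k in (0,-.019,-.06): print(k,proj(f,s["eef_pos"]+Rt.apply([0,0,k])))
print("cam in tool",Rt.inv().apply(f["origin"]-s["eef_pos"]),(Rt.inv()*R.from_euler("xyz",f["attitude"])).as_euler("xyz"))
print("handle",*rect(f,blob(f,"green",(200,100,300,330)),.022), f["origin"])
print("handle end at z=.011",ray(f,(256,145),.011))
T=r.grab_frame("top"); print("top gd",*rect(T,blob(T,"green",(322,140,345,215)),.011)); cv2.imwrite("pics/top1.png",cv2.resize(T["pixels"][100:240,250:415],None,fx=4,fy=4))
E
```

```text
0 [[254.5552 218.9009]]
-0.019 [[254.3908 232.9113]]
-0.06 [[253.889  275.6716]]
cam in tool [ 0.0753  0.0009 -0.1814] [-0.3013  0.0013  1.57  ]
handle [ 553.892  -231.9555] 53.036663 22.328579 -0.08442187 [ 0.4987 -0.2268  0.1834]
handle end at z=.011 [[ 0.5295 -0.2294  0.011 ]]
top gd [ 549.3263 -231.0059] 36.625416 15.206481 -0.032802008
```

View pics/top1.png

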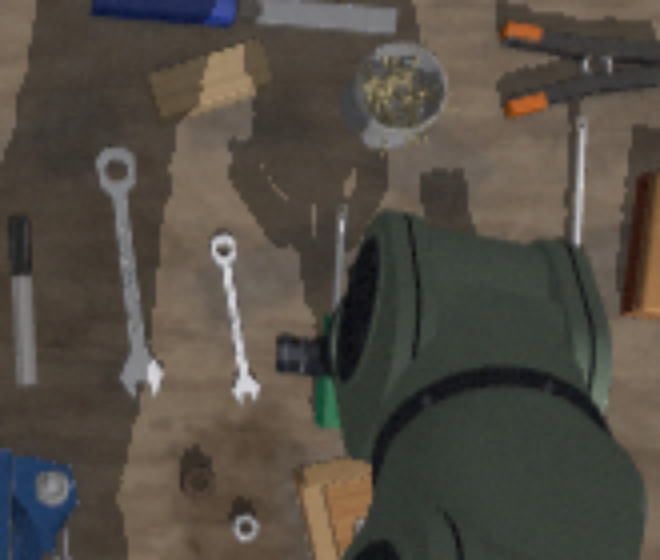

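The fingers shut on nothing: width is 0 at (255,240), and in view they sit about 40 mm short of the stated TCP, above the handle. I'll open, go down in small steps and watch the force.

>>> arm_command:
  hand: [0.2,0.2,0.2,0.2,0.2,0.2,0.2,0.2]
  offset:
    - [0,0,0]
    - [0,0,0]
    - [0,0,0]
    - [0,0,0]
    - [0,0,0.01]
    - [0,0,0.01]
    - [0,0,0.005]
    - [0,0,0]
  turn:
    - [0,0,0]
    - [0,0,0]
    - [0,0,0]
    - [0,0,0]
    - [0,0,0]
    - [0,0,0]
    - [0,0,0]
    - [0,0,0]

```text
time: 5.95
eef_pos: [0.5731, -0.2334, -0.0243]
tcp_rot: [3.141, -0.002, 3.063]
wrist_force: [-0.1, 0.5, 0.9]
width: 0.0512
finger_force: 0.0
```

```bash
python3 - <<'E'
from h import *
from rig import r
f=r.grab_frame("wrist"); cv2.imwrite("pics/w_gd3.png",f["pixels"]); s=r.get_state(); print(s["eef_pos"],s["width"],s["wrist_force"],f["origin"])
E
```

```text
[ 0.5735 -0.2335 -0.0237] 0.05148925575877319 [-0.2566 -0.2792  0.3837] [ 0.4984 -0.2267  0.1571]
```

View pics/w_gd3.png

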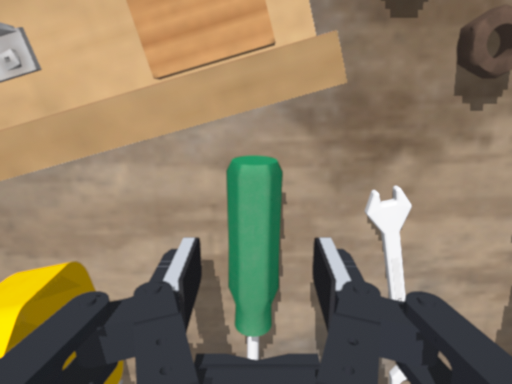

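The handle (rows 155–335) is now centred between the fingers (row 240), and there's no contact yet. I'll go lower.

>>> arm_command:
  hand: [0.2,0.2,0.2]
  offset:
    - [0,0,0.006]
    - [0,0,0.004]
    - [0,0,0]
  turn:
    - [0,0,0]
    - [0,0,0]
    - [0,0,0]

```text
time: 6.3
eef_pos: [0.5734, -0.2335, -0.0337]
tcp_rot: [3.141, -0.001, 3.063]
wrist_force: [0.4, 0.6, -0.0]
width: 0.0511
finger_force: 0.0
```

>>> arm_command:
  hand: [-1,-1,-1,-1,-1]
  offset:
    - [0,0,0]
    - [0,0,0]
    - [0,0,0]
    - [0,0,0]
    - [0,0,0]
  turn:
    - [0,0,0]
    - [0,0,0]
    - [0,0,0]
    - [0,0,0]
    - [0,0,0]
  force: 40

```text
time: 6.8
eef_pos: [0.5739, -0.2337, -0.0328]
tcp_rot: [-3.141, 0.0, 3.063]
wrist_force: [-0.2, 1.6, 5.8]
width: 0.0242
finger_force: 39.9
```

>>> arm_command:
  hand: [-1,-1,-1,-1,-1,-1,-1,-1,-1,-1,-1,-1]
  offset:
    - [0,0,-0.02]
    - [0,0,-0.03]
    - [0,0,-0.045]
    - [0,0,-0.045]
    - [0,0,-0.045]
    - [0,0,-0.045]
    - [0,0,-0.04]
    - [0.01,0.03,0]
    - [0.01,0.04,0]
    - [0.01,0.045,0]
    - [0.01,0.045,0]
    - [0.01,0.045,0]
  turn:
    - [0,0,0]
    - [0,0,0]
    - [0,0,0]
    - [0,0,0]
    - [0,0,0]
    - [0,0,0]
    - [0,0,0]
    - [0,0,0]
    - [0,0,0]
    - [0,0,0]
    - [0,0,0]
    - [0,0,0]
  force: 60

```text
time: 8.0
eef_pos: [0.5394, -0.0237, 0.2369]
tcp_rot: [-3.142, 0.0, 3.062]
wrist_force: [1.6, 0.8, -0.3]
width: 0.0237
finger_force: 59.5
```

>>> arm_command:
  hand: [-1,-1,-1,-1,-1,-1,-1,-1,-1,-1,-1,-1]
  offset:
    - [0.01,0.045,0]
    - [0.01,0.045,0]
    - [0.01,0.045,0]
    - [0.01,0.045,0]
    - [0.01,0.045,0]
    - [0.01,0.045,0]
    - [0.01,0.045,0]
    - [0.01,0.045,0]
    - [0.01,0.045,0]
    - [0.014,0.03,0]
    - [0,0.02,0]
    - [0,0,0]
  turn:
    - [0,0,0]
    - [0,0,0]
    - [0,0,0]
    - [0,0,0]
    - [0,0,0]
    - [0,0,0]
    - [0,0,0]
    - [0,0,0]
    - [0,0,0]
    - [0,0,-0.01]
    - [0,0,0]
    - [0,0,0]

```text
time: 9.2
eef_pos: [0.4706, 0.439, 0.2359]
tcp_rot: [3.141, -0.001, 3.076]
wrist_force: [0.0, -1.4, -1.2]
width: 0.0238
finger_force: 59.5
```

```bash
python3 - <<'E'
from h import *
from rig import r
f=r.grab_frame("wrist"); cv2.imwrite("pics/w_b1.png",f["pixels"]); s=r.get_state(); print(s["eef_pos"],s["tcp_rot"],s["width"],s["finger_force"])
E
```

```text
[0.4714 0.4372 0.2361] [-3.1409 -0.0007  3.0743] 0.023388025800868607 59.464343190193176
```

View pics/w_b1.png

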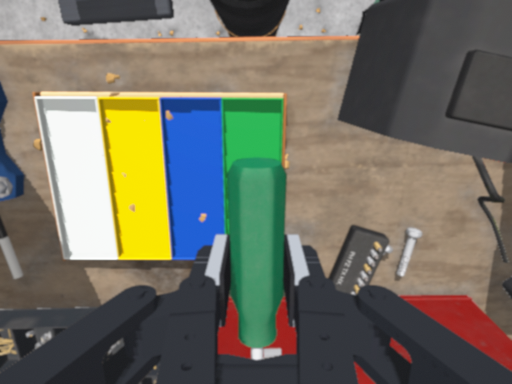

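The driver is aligned over the green bin: handle at (257,240), bin at (253,130). The black charger on the right, with its corner at about (340,122), may be close to the gripper body, so I'll triangulate it.

```bash
python3 - <<'E'
from h import *
from rig import r
b=pickle.load(open("bins.pkl","rb")); T=pickle.load(open("f0.pkl","rb"))["top"]
f=r.grab_frame("wrist")
def corner(f,box):
    x0,y0,x1,y1=box; g=cv2.cvtColor(f["pixels"],cv2.COLOR_BGR2GRAY)[y0:y1,x0:x1]
    m=cv2.morphologyEx((g<75).astype(np.uint8),cv2.MORPH_OPEN,np.ones((5,5)))
    c=max(cv2.findContours(m,cv2.RETR_EXTERNAL,cv2.CHAIN_APPROX_NONE,offset=(x0,y0))[0],key=cv2.contourArea)
    return cv2.approxPolyDP(c,4,True)[:,0,:]
print(corner(b,(395,10,512,200)).tolist(),corner(f,(320,0,512,190)).tolist(),corner(T,(0,220,100,290)).tolist())
for z in (0,.05,.1,.15): print(z,ray(b,(408,130),z)[0],ray(f,(340,122),z)[0],ray(T,(80,238),z)[0],ray(T,(67,283),z)[0])
for q in ("scene",):
    s=r.grab_frame(q); cv2.imwrite("pics/s1.png",cv2.resize(s["pixels"][120:320,50:300],None,fx=3,fy=3))
E
```

```text
[[449, 20], [407, 128], [475, 146], [476, 135], [487, 122], [489, 101], [504, 87], [500, 77], [511, 53], [511, 31], [458, 36]] [[434, 0], [381, 0], [364, 14], [341, 118], [394, 133]] [[0, 220], [0, 236], [11, 238], [3, 266], [6, 276], [38, 283], [73, 281], [79, 240], [37, 229], [15, 231], [13, 220]]
0 [0.4462 0.5479 0.    ] [0.4493 0.5415 0.    ] [0.4492 0.5405 0.    ] [0.3138 0.579  0.    ]
0.05 [0.4393 0.5258 0.05  ] [0.443  0.5298 0.05  ] [0.4515 0.5176 0.05  ] [0.3218 0.5545 0.05  ]
0.1 [0.4324 0.5037 0.1   ] [0.4367 0.518  0.1   ] [0.4537 0.4946 0.1   ] [0.3298 0.5299 0.1   ]
0.15 [0.4255 0.4816 0.15  ] [0.4303 0.5062 0.15  ] [0.4559 0.4717 0.15  ] [0.3378 0.5053 0.15  ]
```

View pics/s1.png

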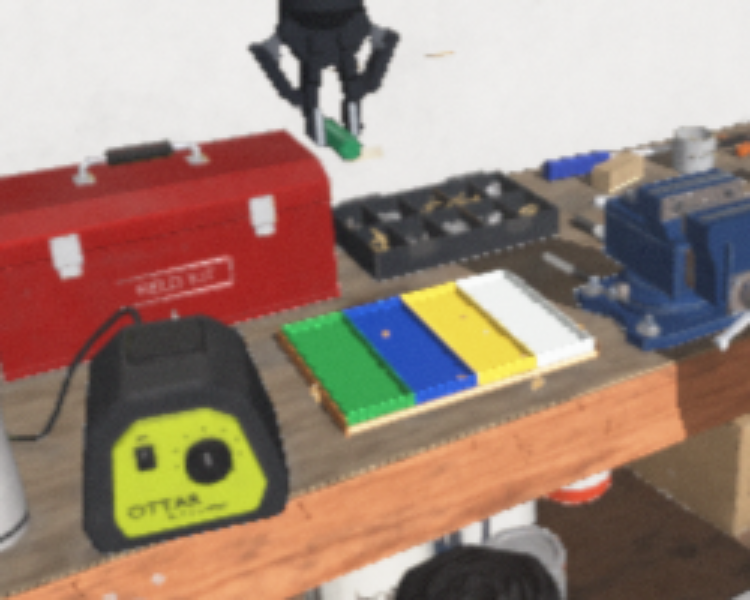

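Charger face is at y ≥ 0.53, so it's clear. Lowering.

>>> arm_command:
  hand: [-1,-1,-1,-1,-1,-1,-1,-1,-1]
  offset:
    - [0,0,0.045]
    - [0,0,0.045]
    - [0,0,0.045]
    - [0,0,0.045]
    - [0,0,0.04]
    - [0,0,0.02]
    - [0,0,0.01]
    - [0,0,0.006]
    - [0,0,0]
  turn:
    - [0,0,0]
    - [0,0,0]
    - [0,0,0]
    - [0,0,0]
    - [0,0,0]
    - [0,0,0]
    - [0,0,0]
    - [0,0,0]
    - [0,0,0]

```text
time: 10.25
eef_pos: [0.4724, 0.4363, -0.0187]
tcp_rot: [3.141, 0.0, 3.072]
wrist_force: [-0.2, -0.3, -0.5]
width: 0.0233
finger_force: 59.5
```

>>> arm_command:
  hand: [-0.22,-0.22,-0.22,-0.22,-0.22,-0.22,-0.22,-0.22]
  offset:
    - [0,0,0]
    - [0,0,0]
    - [0,0,0]
    - [0,0,-0.015]
    - [0,0,-0.03]
    - [0,0,-0.045]
    - [0,0,-0.045]
    - [0,0,0]
  turn:
    - [0,0,0]
    - [0,0,0]
    - [0,0,0]
    - [0,0,0]
    - [0,0,0]
    - [0,0,0]
    - [0,0,0]
    - [0,0,0]

```text
time: 11.05
eef_pos: [0.4739, 0.4383, 0.1229]
tcp_rot: [3.135, 0.006, 3.072]
wrist_force: [0.4, 0.8, -1.2]
width: 0.0333
finger_force: 0.0
```

```bash
python3 - <<'E'
from h import *
from rig import r
f=r.grab_frame("wrist"); s=r.get_state(); print(s["eef_pos"],s["tcp_rot"],s["width"])
cv2.imwrite("pics/w_b2.png",f["pixels"])
t=pickle.load(open("tools.pkl","rb"))
h=cv2.cvtColor(t["pixels"],cv2.COLOR_BGR2HSV)[150:250,238:280]
for th in (150,170,190):
    c=blob(t,((0,0,th),(179,50,255)),(238,150,280,250)); print(th,*rect(t,c,.003))
E
```

```text
[0.473  0.4374 0.1199] [3.1375 0.0036 3.0727] 0.03330325575659128
150 [ 616.434  -158.2382] 132.00136 61.929276 -0.022475544
170 [ 616.7198 -159.1329] 133.13437 23.61038 0.12880492
190 [ 616.1537 -158.656 ] 131.67252 23.201488 0.13834003
```

View pics/w_b2.png

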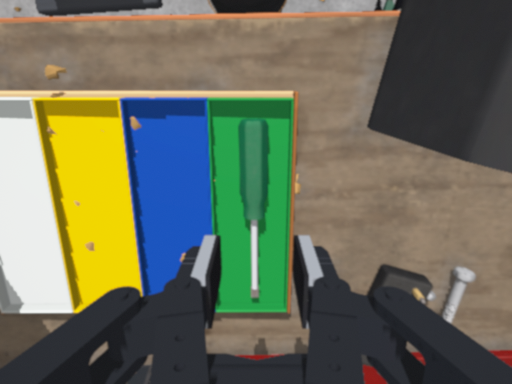

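The driver lies centred in the green bin (handle (254,165), blade tip (255,297)). Next is the short spanner.

>>> arm_command:
  hand: [-0.22,-0.22,-0.22,0.1,0.1,0.1,0.1,0.1,0.1,0.1,0.1,0.1]
  offset:
    - [0,0,-0.04]
    - [0,0,-0.04]
    - [0,0,-0.04]
    - [-0.013,-0.042,0]
    - [-0.013,-0.042,0]
    - [-0.013,-0.042,0]
    - [-0.013,-0.042,0]
    - [-0.013,-0.042,0]
    - [-0.013,-0.042,0]
    - [-0.013,-0.042,0]
    - [-0.013,-0.042,0]
    - [-0.013,-0.042,0]
  turn:
    - [0,0,0]
    - [0,0,0]
    - [0,0,0]
    - [0,0,0]
    - [0,0,0]
    - [0,0,0]
    - [0,0,0]
    - [0,0,0]
    - [0,0,0]
    - [0,0,0]
    - [0,0,0]
    - [0,0,0]

```text
time: 12.3
eef_pos: [0.5626, 0.0494, 0.2361]
tcp_rot: [-3.141, -0.0, 3.073]
wrist_force: [0.7, 0.5, -0.0]
width: 0.0469
finger_force: 0.0
```

>>> arm_command:
  hand: [0.1,0.1,0.1,0.1,0.1,0.1,0.1,0.1,0.1,0.1]
  offset:
    - [-0.013,-0.042,0]
    - [-0.013,-0.042,0]
    - [-0.013,-0.042,0]
    - [-0.013,-0.042,0]
    - [-0.013,-0.042,0]
    - [0,0,0]
    - [0,0,0]
    - [0,0,0.04]
    - [0,0,0.04]
    - [0,0,0]
  turn:
    - [0,0,0]
    - [0,0,0]
    - [0,0,0]
    - [0,0,0]
    - [0,0,0]
    - [0,0,-0.097]
    - [0,0,-0.097]
    - [0,0,0]
    - [0,0,0]
    - [0,0,0]

```text
time: 13.3
eef_pos: [0.6107, -0.1622, 0.152]
tcp_rot: [3.139, -0.007, -3.016]
wrist_force: [-0.5, -0.6, 0.7]
width: 0.0473
finger_force: 0.0
```

```bash
cat > look.py <<'E'
from h import *
from rig import r
import sys
f=r.grab_frame("wrist"); pickle.dump(f,open("last.pkl","wb")); r.grab_frame("wrist"); s=r.get_state(); print(s["eef_pos"],s["tcp_rot"],s["width"],s["time"])
E
python3 - <<'E'
from look import *
# spanner: bright blobs near the expected place
m=cv2.inRange(cv2.cvtColor(f["pixels"],cv2.COLOR_BGR2HSV),(0,0,140),(179,60,255)); m[:,:]=cv2.morphologyEx(m,cv2.MORPH_CLOSE,np.ones((3,3)))
for c in cv2.findContours(m,cv2.RETR_EXTERNAL,cv2.CHAIN_APPROX_NONE)[0]:
    if cv2.contourArea(c)>150: print(cv2.boundingRect(c),*rect(f,c[:,0,:],.005))
print(proj(f,[.616,-.160,.003]))
E
```

```text
[ 0.6133 -0.1627  0.157 ] [-3.1415 -0.     -3.0165] 0.046880422369865116 13.4
(191, 317, 20, 36) [ 822.4637 -200.5688] 49.339672 20.104961 0.1679861
(488, 299, 24, 30) [755.2733 134.9447] 42.45386 23.087004 0.7636323
(291, 282, 19, 44) [765.7048 -93.1641] 56.90468 14.793286 -0.056167066
(199, 264, 91, 51) [ 755.5468 -157.609 ] 102.89857 60.03735 -1.3924409
(0, 241, 40, 40) [ 749.8217 -409.7327] 46.32167 44.103035 0.35589358
(448, 240, 64, 20) [674.9628  90.9366] 71.45162 15.006745 1.535115
(484, 179, 28, 60) [630.7726  93.4579] 65.42341 27.865541 0.34081593
(402, 141, 36, 84) [611.729    4.4496] 87.49998 17.626024 0.03133125
(313, 108, 49, 181) [645.4202 -78.5886] 195.28171 41.21409 0.099269204
(0, 101, 35, 116) [ 639.3406 -394.5719] 118.64357 33.89238 -0.0890388
(23, 99, 275, 201) [ 689.5802 -241.3917] 296.4156 136.90474 -0.9068162
(141, 39, 74, 27) [ 518.5491 -243.0621] 65.3162 18.875746 -1.3460141
(0, 39, 135, 36) [ 535.7762 -341.753 ] 119.630905 26.692379 -1.4868523
(424, 32, 32, 32) [485.7385 -10.2542] 26.848532 25.220367 1.2295578
[[256.5323 167.502 ]]
```

```bash
python3 - <<'E'
from h import *
f=pickle.load(open("last.pkl","rb"))
for th in (150,170,190): 
    c=blob(f,((0,0,th),(179,50,255)),(225,90,295,262)); print(th,cv2.boundingRect(c),*rect(f,c,.004))
print(proj(f,[[.55,-.17,.003],[.68,-.152,.003]]))
cv2.imwrite("pics/w_sp.png",cv2.resize(f["pixels"][80:310,130:390],None,fx=2.5,fy=2.5))
E
```

```text
150 (225, 100, 57, 130) [ 616.6885 -162.6991] 131.99683 57.33779 0.09923703
170 (244, 100, 24, 130) [ 616.5373 -160.9335] 131.7643 21.873781 0.12606749
190 (244, 100, 24, 130) [ 616.5358 -160.9273] 131.76268 21.84562 0.12608027
[[254.8186  98.567 ]
 [256.4218 227.0469]]
```

View pics/w_sp.png

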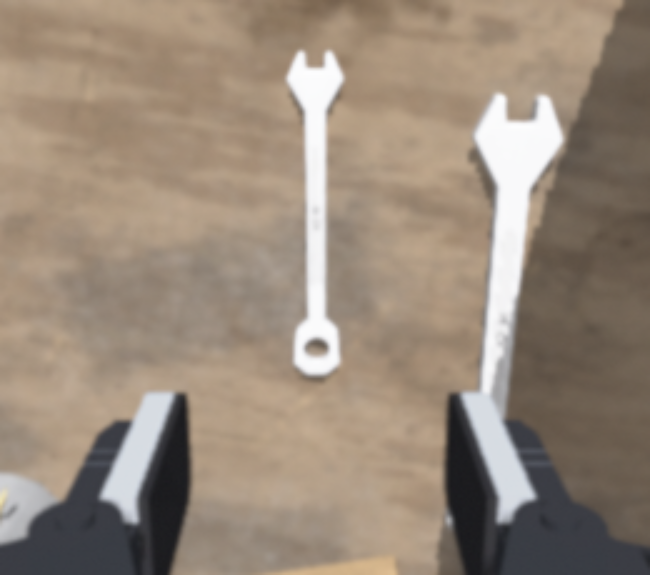

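The short spanner is centred under the fingers (crop (315,215)), with the long one at (510,200) clear to the right. Descending.

>>> arm_command:
  hand: [0.1,0.1,0.1,0.1,0.1,0.1,0.1]
  offset:
    - [-0.003,0.002,0.045]
    - [0,0,0.045]
    - [0,0,0.045]
    - [0,0,0.03]
    - [0,0,0.015]
    - [0,0,0.01]
    - [0,0,0]
  turn:
    - [0,0,0]
    - [0,0,0]
    - [0,0,0]
    - [0,0,0]
    - [0,0,0]
    - [0,0,0]
    - [0,0,0]

```text
time: 14.1
eef_pos: [0.6164, -0.1605, -0.0334]
tcp_rot: [-3.141, 0.001, -3.016]
wrist_force: [-0.9, 0.1, 0.7]
width: 0.0471
finger_force: 0.0
```

>>> arm_command:
  hand: [-1,-1,-1,-1,-1]
  offset:
    - [0,0,0]
    - [0,0,0]
    - [0,0,0]
    - [0,0,0]
    - [0,0,0]
  turn:
    - [0,0,0]
    - [0,0,0]
    - [0,0,0]
    - [0,0,0]
    - [0,0,0]
  force: 50

```text
time: 14.6
eef_pos: [0.617, -0.1605, -0.0325]
tcp_rot: [-3.141, 0.003, -3.016]
wrist_force: [0.7, 0.7, 8.7]
width: 0.0003
finger_force: 4.8
```

The fingers shut above the spanner, so the tips still aren't at the bench. I'll open and go lower.

>>> arm_command:
  hand: [0.1,0.1,0.1,0.1,0.1,0.1]
  offset:
    - [0,0,-0.003]
    - [0,0,0]
    - [0,0,0.003]
    - [0,0,0.004]
    - [0,0,0.003]
    - [0,0,0]
  turn:
    - [0,0,0]
    - [0,0,0]
    - [0,0,0]
    - [0,0,0]
    - [0,0,0]
    - [0,0,0]

```text
time: 15.2
eef_pos: [0.6158, -0.1604, -0.0402]
tcp_rot: [-3.141, -0.0, -3.016]
wrist_force: [-9.7, 2.6, 28.7]
width: 0.0469
finger_force: 14.4
```

>>> arm_command:
  hand: [0.1,0.1,0.1,0.1]
  offset:
    - [0,0,0.002]
    - [0,0,0]
    - [0,0,0]
    - [0,0,0]
  turn:
    - [0,0,0]
    - [0,0,0]
    - [0,0,0]
    - [0,0,0]

```text
time: 15.6
eef_pos: [0.6159, -0.1604, -0.0403]
tcp_rot: [-3.141, 0.0, -3.017]
wrist_force: [-21.0, 4.4, 62.0]
width: 0.0469
finger_force: 30.9
```

```bash
python3 - <<'E'
from look import *
print(s["wrist_force"])
for th in (170,190): 
    c=blob(f,((0,0,th),(179,50,255)),(205,60,305,235)); print(th,cv2.boundingRect(c),*rect(f,c,.004))
E
```

```text
[ 0.6159 -0.1604 -0.0403] [-3.141   0.0001 -3.0166] 0.047043573668303605 15.7
[-20.041    4.4608  62.0283]
170 (228, 107, 54, 128) [ 577.7321 -165.0369] 54.649944 21.34977 0.12568457
190 (228, 108, 53, 127) [ 577.9471 -165.2076] 54.265823 20.937057 0.12568617
```

>>> arm_command:
  hand: [0.1,-1,-1,-1,-1,-1]
  offset:
    - [0,0,-0.004]
    - [0,0,0]
    - [0,0,0]
    - [0,0,0]
    - [0,0,0]
    - [0,0,0]
  turn:
    - [0,0,0]
    - [0,0,0]
    - [0,0,0]
    - [0,0,0]
    - [0,0,0]
    - [0,0,0]
  force: 50

```text
time: 16.3
eef_pos: [0.6175, -0.1609, -0.0373]
tcp_rot: [-3.14, 0.004, -3.017]
wrist_force: [-2.4, -0.4, 34.7]
width: 0.0191
finger_force: 64.6
```

>>> arm_command:
  hand: [-1,-1,-1,-1,-1,-1,-1,-1,-1,-1,-1,-1]
  offset:
    - [0,0,-0.01]
    - [0,0,-0.03]
    - [0,0,-0.045]
    - [0,0,-0.045]
    - [0,0,-0.045]
    - [0,0,-0.045]
    - [0,0,-0.045]
    - [0,0,-0.01]
    - [0.012,0.043,0]
    - [0.012,0.043,0]
    - [0.012,0.043,0]
    - [0.012,0.043,0]
  turn:
    - [0,0,0]
    - [0,0,0]
    - [0,0,0]
    - [0,0,0]
    - [0,0,0]
    - [0,0,0]
    - [0,0,0.097]
    - [0,0,0.097]
    - [0,0,0]
    - [0,0,0]
    - [0,0,0]
    - [0,0,0]

```text
time: 17.5
eef_pos: [0.579, 0.0161, 0.2354]
tcp_rot: [-3.141, -0.001, 3.073]
wrist_force: [0.3, 0.8, -0.4]
width: 0.0191
finger_force: 49.4
```

>>> arm_command:
  hand: [-1,-1,-1,-1,-1,-1,-1,-1,-1,-1]
  offset:
    - [0.012,0.043,0]
    - [0.012,0.043,0]
    - [0.012,0.043,0]
    - [0.012,0.043,0]
    - [0.012,0.043,0]
    - [0.012,0.043,0]
    - [0.012,0.043,0]
    - [0.012,0.043,0]
    - [0,0,0]
    - [0,0,0]
  turn:
    - [0,0,0]
    - [0,0,0]
    - [0,0,0]
    - [0,0,0]
    - [0,0,0]
    - [0,0,0]
    - [0,0,0]
    - [0,0,0]
    - [0,0,0]
    - [0,0,0]

```text
time: 18.5
eef_pos: [0.5072, 0.3649, 0.235]
tcp_rot: [-3.141, -0.001, 3.074]
wrist_force: [-0.1, -0.4, -0.7]
width: 0.0191
finger_force: 49.4
```

```bash
python3 - <<'E'
from look import *
u=np.array([np.cos(.069),-np.sin(.069)])*1000
print("target 508.9 363.8; err",np.array([.5089,.3638])-s["eef_pos"][:2])
z=s["eef_pos"][2]+.04
m=blob(f,((0,0,130),(179,60,255)),(230,100,285,262)); print(cv2.boundingRect(m),*rect(f,m,z))
E
```

```text
[0.5081 0.3634 0.2355] [-3.1406 -0.0001  3.0717] 0.019243831787670085 18.6
target 508.9 363.8; err [0.0008 0.0004]
(230, 104, 52, 158) [475.9943 367.7272] 71.06076 21.079561 -0.06668232
```

>>> arm_command:
  hand: [-1,-1,-1,-1,-1,-1,-1,-1,-1]
  offset:
    - [0,0,0.045]
    - [0,0,0.045]
    - [0,0,0.045]
    - [0,0,0.045]
    - [0,0,0.045]
    - [0,0,0.02]
    - [0,0,0.01]
    - [0,0,0.005]
    - [0,0,0]
  turn:
    - [0,0,0]
    - [0,0,0]
    - [0,0,0]
    - [0,0,0]
    - [0,0,0]
    - [0,0,0]
    - [0,0,0]
    - [0,0,0]
    - [0,0,0]

```text
time: 19.5
eef_pos: [0.5082, 0.3642, -0.0236]
tcp_rot: [3.141, 0.001, 3.072]
wrist_force: [-0.0, 0.0, -0.1]
width: 0.0191
finger_force: 49.4
```

>>> arm_command:
  hand: [-0.3,-0.3,-0.3,-0.3,-0.3,-0.3,-0.3,-0.3,-0.3,-0.3]
  offset:
    - [0,0,0]
    - [0,0,0]
    - [0,0,0]
    - [0,0,-0.015]
    - [0,0,-0.03]
    - [0,0,-0.045]
    - [0,0,-0.045]
    - [0,0,-0.045]
    - [0,0,-0.045]
    - [0,0,-0.03]
  turn:
    - [0,0,0]
    - [0,0,0]
    - [0,0,0]
    - [0,0,0]
    - [0,0,0]
    - [0,0,0]
    - [0,0,0]
    - [0,0,0]
    - [0,0,0]
    - [0,0,0]

```text
time: 20.5
eef_pos: [0.5079, 0.3645, 0.2355]
tcp_rot: [3.139, 0.003, 3.073]
wrist_force: [0.3, 0.3, -0.8]
width: 0.0302
finger_force: 0.0
```

```bash
python3 - <<'E'
from look import *
m=blob(f,((0,0,120),(179,70,255)),(215,110,285,262)); print(cv2.boundingRect(m),*rect(f,m,.013))
c=blob(f,"blue",(120,50,360,300)); print("bin",cv2.boundingRect(c),*rect(f,c,.022))
c=blob(f,"green",(220,50,400,300)); print("green",*rect(f,c,.022))
t=pickle.load(open("tools.pkl","rb"))
E
```

```text
[0.5086 0.3651 0.2361] [3.1369 0.0052 3.0726] 0.029989064613023815 20.6
(249, 110, 16, 90) [519.2462 366.0068] 109.63094 18.796219 -0.074720725
bin (222, 57, 63, 174) [509.7018 362.6689] 205.17165 68.39975 -0.06851762
green [514.5037 432.9347] 205.31491 69.21364 -0.06964767
```

The spanner is in the blue bin and parallel to it. Next is the marker.

>>> arm_command:
  hand: [-0.3,-0.3,0.1,0.1,0.1,0.1,0.1,0.1,0.1,0.1,0.1]
  offset:
    - [-0.014,-0.04,0]
    - [-0.014,-0.04,0]
    - [-0.014,-0.04,0]
    - [-0.014,-0.04,0]
    - [-0.014,-0.04,0]
    - [-0.014,-0.04,0]
    - [-0.014,-0.04,0]
    - [-0.014,-0.04,0]
    - [-0.014,-0.037,0]
    - [0,0,0]
    - [0,0,0]
  turn:
    - [0,0,0]
    - [0,0,0]
    - [0,0,0]
    - [0,0,0]
    - [0,0,0]
    - [0,0,0]
    - [0,0,0]
    - [0,0,0]
    - [0,0,-0.105]
    - [0,0,0]
    - [0,0,0]

```text
time: 21.7
eef_pos: [0.6085, -0.0009, 0.2309]
tcp_rot: [3.141, -0.0, -3.107]
wrist_force: [0.5, 0.9, 0.7]
width: 0.0474
finger_force: 0.0
```

```bash
python3 - <<'E'
from look import *
px=proj(f,[.610,0,.0085])[0].astype(int); print(px)
for th in (110,130,150,170):
    c=blob(f,((0,0,th),(179,60,255)),(px[0]-40,max(px[1]-70,0),px[0]+45,px[1]+70)); print(th,cv2.boundingRect(c),*rect(f,c,.012))
cc=blob(f,((0,0,0),(179,255,55)),(px[0]-30,px[1]+20,px[0]+35,px[1]+90)); print("cap",cv2.boundingRect(cc),*rect(f,cc,.012))
E
```

```text
[0.6085 0.0007 0.231 ] [ 3.1411 -0.0001 -3.1049] 0.046984469192839676 21.8
[256 148]
110 (251, 112, 14, 72) [609.0499   1.7373] 85.47278 15.620616 0.030328112
130 (253, 113, 11, 70) [608.9583   2.1439] 83.07617 11.673092 0.03207399Traceback (most recent call last):
  File "<stdin>", line 4, in <module>
  File "h.py", line 20, in blob
    return max(c,key=cv2.contourArea)[:,0,:]
           ~~~^^^^^^^^^^^^^^^^^^^^^^^
ValueError: max() iterable argument is empty
```

```bash
python3 - <<'E'
from h import *
T=pickle.load(open("f0.pkl","rb"))["top"]; t=pickle.load(open("tools.pkl","rb"))
for z in (0,.04,.08,.12,.16): print(z,ray(T,(252,211.7),z)[0,:2],ray(t,(405,145),z)[0,:2])
E
```

```text
0 [0.5189 0.0119] [0.5349 0.05  ]
0.04 [0.5183 0.0116] [0.5277 0.0325]
0.08 [0.5177 0.0113] [0.5205 0.015 ]
0.12 [0.5171 0.011 ] [ 0.5133 -0.0026]
0.16 [0.5165 0.0107] [ 0.5061 -0.0201]
```

Vice corner is at about (0.518, 0.011, 0.09), so the hand clears it.

>>> arm_command:
  hand: [0.1,0.1,0.1,0.1,0.1,0.1,0.1,0.1]
  offset:
    - [0,0.001,0.045]
    - [0,0,0.045]
    - [0,0,0.045]
    - [0,0,0.045]
    - [0,0,0.045]
    - [0,0,0.025]
    - [0,0,0.014]
    - [0,0,0]
  turn:
    - [0,0,0]
    - [0,0,0]
    - [0,0,0]
    - [0,0,0]
    - [0,0,0]
    - [0,0,0]
    - [0,0,0]
    - [0,0,0]

```text
time: 22.6
eef_pos: [0.6081, 0.0014, -0.0341]
tcp_rot: [3.142, -0.002, -3.105]
wrist_force: [-0.0, 0.5, 0.4]
width: 0.047
finger_force: 0.0
```

>>> arm_command:
  hand: [-1,-1,-1,-1,-1,-1]
  offset:
    - [0,0,0]
    - [0,0,0]
    - [0,0,0]
    - [0,0,0]
    - [0,0,0]
    - [0,0,0]
  turn:
    - [0,0,0]
    - [0,0,0]
    - [0,0,0]
    - [0,0,0]
    - [0,0,0]
    - [0,0,0]
  force: 30

```text
time: 23.2
eef_pos: [0.6097, 0.0007, -0.0315]
tcp_rot: [3.142, 0.002, -3.105]
wrist_force: [-1.7, 1.0, 8.7]
width: 0.0151
finger_force: 29.8
```

>>> arm_command:
  hand: [-1,-1,-1,-1,-1,-1,-1]
  offset:
    - [0,0,-0.013]
    - [0,0,-0.03]
    - [0,0,-0.045]
    - [0,0,-0.045]
    - [0,0,-0.045]
    - [0,0,-0.045]
    - [0,0,-0.045]
  turn:
    - [0,0,0]
    - [0,0,0]
    - [0,0,0]
    - [0,0,0]
    - [0,0,0]
    - [0,0,0]
    - [0,0,0.105]

```text
time: 23.9
eef_pos: [0.6083, 0.0004, 0.2385]
tcp_rot: [3.141, 0.002, 3.072]
wrist_force: [1.0, 0.1, -0.5]
width: 0.0145
finger_force: 29.6
```

>>> arm_command:
  hand: [-1,-1,-1,-1,-1,-1,-1,-1]
  offset:
    - [0.025,0.036,0]
    - [0.025,0.036,0]
    - [0.025,0.036,0]
    - [0.025,0.036,0]
    - [0.025,0.036,0]
    - [0.024,0.035,0]
    - [0,0,0]
    - [0,0,0]
  turn:
    - [0,0,0]
    - [0,0,0]
    - [0,0,0]
    - [0,0,0]
    - [0,0,0]
    - [0,0,0]
    - [0,0,0]
    - [0,0,0]

```text
time: 24.7
eef_pos: [0.4747, 0.2256, 0.236]
tcp_rot: [3.141, 0.001, 3.074]
wrist_force: [-0.2, 0.2, 0.2]
width: 0.0147
finger_force: 29.6
```

```bash
python3 - <<'E'
from look import *
e=np.array([.4756,.2256])-s["eef_pos"][:2]; Rt=R.from_euler("xyz",s["tcp_rot"])
print("tool shift",Rt.inv().apply([*e,0]),s["finger_force"])
c=blob(f,"yellow",(150,30,450,300)); print("yellow",cv2.boundingRect(c),*rect(f,c,.022))
E
```

```text
[0.4754 0.2243 0.2355] [-3.1415  0.0009  3.0715] 0.014881264777644647 24.8
tool shift [-0.0001  0.0013 -0.    ] 29.61991399526596
yellow (283, 79, 66, 168) [503.6437 292.6699] 204.9653 68.550446 -0.07104531
```

>>> arm_command:
  hand: [-1,-1,-1,-1,-1,-1,-1,-1,-1]
  offset:
    - [0,0.001,0.045]
    - [0,0,0.045]
    - [0,0,0.045]
    - [0,0,0.045]
    - [0,0,0.045]
    - [0,0,0.02]
    - [0,0,0.008]
    - [0,0,0.003]
    - [0,0,0]
  turn:
    - [0,0,0]
    - [0,0,0]
    - [0,0,0]
    - [0,0,0]
    - [0,0,0]
    - [0,0,0]
    - [0,0,0]
    - [0,0,0]
    - [0,0,0]

```text
time: 25.7
eef_pos: [0.4757, 0.2261, -0.0203]
tcp_rot: [3.141, 0.001, 3.072]
wrist_force: [0.8, 0.7, 0.1]
width: 0.015
finger_force: 29.6
```

>>> arm_command:
  hand: [-0.35,-0.35,-0.35,-0.35,-0.35,-0.35,-0.35,-0.35,-0.35,-0.35]
  offset:
    - [0,0,0]
    - [0,0,0]
    - [0,0,0]
    - [0,0,-0.015]
    - [0,0,-0.03]
    - [0,0,-0.045]
    - [0,0,-0.045]
    - [0,0,-0.045]
    - [0,0,-0.045]
    - [0,0,-0.03]
  turn:
    - [0,0,0]
    - [0,0,0]
    - [0,0,0]
    - [0,0,0]
    - [0,0,0]
    - [0,0,0]
    - [0,0,0]
    - [0,0,0]
    - [0,0,0]
    - [0,0,0]

```text
time: 26.7
eef_pos: [0.4752, 0.2264, 0.2372]
tcp_rot: [3.14, 0.003, 3.073]
wrist_force: [0.5, -1.9, -1.6]
width: 0.0277
finger_force: 0.0
```

```bash
python3 - <<'E'
from look import *
c=blob(f,((0,0,0),(179,255,70)),(230,120,285,235)); print("cap",cv2.boundingRect(c),*rect(f,c,.018))
cv2.imwrite("pics/w_mk.png",f["pixels"])
t=pickle.load(open("tools.pkl","rb"))
c=blob(t,"yellow",(100,165,165,240)); print("tape",cv2.approxPolyDP(c,3,True)[:,0].tolist())
E
```

```text
[0.4761 0.2269 0.2378] [3.1384 0.0052 3.0726] 0.028094591818967313 26.8
cap (261, 201, 1, 16) [553.1341 228.4793] 20.198067 0.0 -0.06417032
tape [[145, 176], [124, 178], [112, 187], [109, 201], [120, 227], [146, 227], [157, 221]]
```

The marker is released in the white bin; I'll check it at the end. Next is the tape measure.

>>> arm_command:
  hand: [-0.35,-0.35,0.3,0.3,0.3,0.3,0.3,0.3,0.3,0.3,0.3,0.3]
  offset:
    - [-0.013,-0.043,0]
    - [-0.013,-0.043,0]
    - [-0.013,-0.043,0]
    - [-0.013,-0.043,0]
    - [-0.013,-0.043,0]
    - [-0.013,-0.043,0]
    - [-0.013,-0.043,0]
    - [-0.013,-0.043,0]
    - [-0.013,-0.043,0]
    - [-0.013,-0.043,0]
    - [-0.013,-0.043,0]
    - [-0.013,-0.043,0]
  turn:
    - [0,0,0]
    - [0,0,0]
    - [0,0,0]
    - [0,0,0]
    - [0,0,0]
    - [0,0,0]
    - [0,0,0]
    - [0,0,0]
    - [0,0,0]
    - [0,0,0]
    - [0,0,0]
    - [0,0,0]

```text
time: 28.0
eef_pos: [0.595, -0.3011, 0.2336]
tcp_rot: [3.142, -0.0, 3.073]
wrist_force: [0.8, -0.3, 1.1]
width: 0.0556
finger_force: 0.0
```

>>> arm_command:
  hand: [0.3,0.3,0.3,0.3]
  offset:
    - [-0.013,-0.041,0]
    - [0,0,0]
    - [0,0,0]
    - [0,0,0]
  turn:
    - [0,0,0]
    - [0,0,-0.1]
    - [0,0,-0.1]
    - [0,0,0]

```text
time: 28.4
eef_pos: [0.6051, -0.3411, 0.2332]
tcp_rot: [3.141, -0.001, -3.009]
wrist_force: [-0.4, 0.5, -0.3]
width: 0.0553
finger_force: 0.0
```

```bash
python3 - <<'E'
from look import *
px=proj(f,[.61,-.34,.068])[0].astype(int); print(px)
box=(px[0]-45,px[1]-65,px[0]+45,px[1]+65)
c=blob(f,"yellow",box); print(cv2.boundingRect(c),cv2.approxPolyDP(c,3,True)[:,0].tolist())
print("at .068",*rect(f,c,.068)); print("at .034",*rect(f,c,.034))
h=cv2.cvtColor(f["pixels"],cv2.COLOR_BGR2HSV)
for y in range(px[1]-40,px[1]+45,10): print(y,h[y,px[0]-30:px[0]+31:5,2])
cv2.imwrite("pics/w_tape.png",f["pixels"])
E
```

```text
[ 0.6052 -0.3409  0.2336] [ 3.1414 -0.0004 -3.0133] 0.05507881312984637 28.5
[255 162]
(244, 124, 33, 58) [[249, 124], [244, 132], [244, 178], [275, 181], [275, 125]]
at .068 [ 599.6058 -336.5803] 59.910225 33.61614 0.122729205
at .034 [ 606.3772 -335.227 ] 65.78867 36.91451 0.12272947
122 [169 170 172 162 162 166 165 168 157 161 157 159 154]
132 [168 173 170 170 227 254 254 254 254 254 254 171 166]
142 [167 168 166 167 236 254 254 254 254 254 254 173 173]
152 [166 164 165 168 222 247 247 247 248 247 241 163 165]
162 [167 169 167 174 220 246 246 246 246 246 238 158 163]
172 [154 162 162 168 148 198 199 200 200 200 189 163 157]
182 [160 169 175 171  77  97 102  98 103  99 116 159 152]
192 [167 153 157 157  72  86  86  87  87  85  80 165 163]
202 [148 152 152 154  99  96  96  95  95  96 153 150 153]
```

```bash
python3 - <<'E'
from h import *
f=pickle.load(open("last.pkl","rb")); h=cv2.cvtColor(f["pixels"],cv2.COLOR_BGR2HSV)
print(h[170:216:2,260,2],f["origin"])
for v in (124,148,168,181,206):
    for z in (.01,.034,.055,.068): print(v,z,ray(f,(260,v),z)[0,:2])
E
```

```text
[224 200 189 186 181 157  98  95  88  86  87  87  87  84  71  94  95  93
  99  99  95  93  89] [ 0.5306 -0.3504  0.4145]
124 0.01 [ 0.5767 -0.3393]
124 0.034 [ 0.574  -0.3399]
124 0.055 [ 0.5716 -0.3405]
124 0.068 [ 0.5701 -0.3409]
148 0.01 [ 0.605  -0.3354]
148 0.034 [ 0.6006 -0.3363]
148 0.055 [ 0.5968 -0.3371]
148 0.068 [ 0.5944 -0.3375]
168 0.01 [ 0.6296 -0.332 ]
168 0.034 [ 0.6237 -0.3331]
168 0.055 [ 0.6186 -0.3341]
168 0.068 [ 0.6154 -0.3347]
181 0.01 [ 0.646  -0.3298]
181 0.034 [ 0.6392 -0.331 ]
181 0.055 [ 0.6332 -0.3321]
181 0.068 [ 0.6295 -0.3327]
206 0.01 [ 0.6787 -0.3253]
206 0.034 [ 0.6699 -0.3268]
206 0.055 [ 0.6622 -0.3281]
206 0.068 [ 0.6575 -0.3289]
```

View pics/w_tape.png

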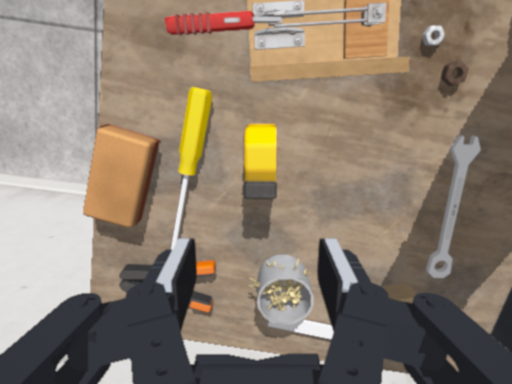

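The view shows the tape from above: yellow top at (260,152), button at (260,190). The yellow driver at (197,130) is clear of the left finger's path. Gripping the tape.

>>> arm_command:
  hand: [0.3,0.3,0.3,0.3,0.3,0.3,0.3]
  offset:
    - [-0.006,0.005,0.045]
    - [0,0,0.045]
    - [0,0,0.045]
    - [0,0,0.045]
    - [0,0,0.04]
    - [0,0,0.025]
    - [0,0,0]
  turn:
    - [0,0,0]
    - [0,0,0]
    - [0,0,0]
    - [0,0,0]
    - [0,0,0]
    - [0,0,0]
    - [0,0,0]

```text
time: 29.2
eef_pos: [0.6087, -0.3342, -0.0144]
tcp_rot: [3.139, -0.005, -3.012]
wrist_force: [-0.7, -0.0, 0.4]
width: 0.0553
finger_force: 0.0
```

>>> arm_command:
  hand: [-1,-1,-1,-1,-1]
  offset:
    - [0,0,0]
    - [0,0,0]
    - [0,0,0]
    - [0,0,0]
    - [0,0,0]
  turn:
    - [0,0,0]
    - [0,0,0]
    - [0,0,0]
    - [0,0,0]
    - [0,0,0]
  force: 60

```text
time: 29.7
eef_pos: [0.6115, -0.3358, -0.0091]
tcp_rot: [-3.14, 0.002, -3.011]
wrist_force: [-1.8, 0.0, 9.3]
width: 0.0333
finger_force: 60.7
```

>>> arm_command:
  hand: [-1,-1,-1,-1,-1,-1,-1,-1,-1,-1,-1,-1]
  offset:
    - [0,0,-0.015]
    - [0,0,-0.03]
    - [0,0,-0.04]
    - [0,0,-0.04]
    - [0,0,-0.04]
    - [0,0,-0.04]
    - [0,0,-0.04]
    - [0,0,0]
    - [0.01,0.03,0]
    - [0.01,0.04,0]
    - [0.01,0.042,0]
    - [0.01,0.042,0]
  turn:
    - [0,0,0]
    - [0,0,0]
    - [0,0,0]
    - [0,0,0]
    - [0,0,0]
    - [0,0,0]
    - [0,0,0.1]
    - [0,0,0.1]
    - [0,0,0]
    - [0,0,0]
    - [0,0,0]
    - [0,0,0]
  force: 80

```text
time: 30.9
eef_pos: [0.5805, -0.1773, 0.2354]
tcp_rot: [-3.141, 0.001, 3.072]
wrist_force: [1.7, 0.1, -1.9]
width: 0.0332
finger_force: 80.0
```

>>> arm_command:
  hand: [-1,-1,-1,-1,-1,-1,-1,-1,-1,-1,-1,-1]
  offset:
    - [0.011,0.042,0]
    - [0.011,0.042,0]
    - [0.011,0.042,0]
    - [0.011,0.042,0]
    - [0.011,0.042,0]
    - [0.011,0.042,0]
    - [0.011,0.042,0]
    - [0.011,0.042,0]
    - [0.01,0.042,0]
    - [0.01,0.042,0]
    - [0.008,0.026,0]
    - [0,0.02,0]
  turn:
    - [0,0,0]
    - [0,0,0]
    - [0,0,0]
    - [0,0,0]
    - [0,0,0]
    - [0,0,0]
    - [0,0,0]
    - [0,0,0]
    - [0,0,0]
    - [0,0,0]
    - [0,0,0]
    - [0,0,0]

```text
time: 32.1
eef_pos: [0.4962, 0.2964, 0.2353]
tcp_rot: [3.14, 0.0, 3.075]
wrist_force: [-0.2, -0.7, -2.5]
width: 0.0333
finger_force: 80.1
```

>>> arm_command:
  hand: [-1,-1]
  offset:
    - [0,0,0.04]
    - [0,0,0]
  turn:
    - [0,0,0]
    - [0,0,0]

```text
time: 32.3
eef_pos: [0.4958, 0.2933, 0.1917]
tcp_rot: [-3.139, -0.004, 3.074]
wrist_force: [-0.3, -1.0, -1.6]
width: 0.0331
finger_force: 80.4
```

```bash
python3 - <<'E'
from look import *
e=np.array([.4987,.2940])-s["eef_pos"][:2]; Rt=R.from_euler("xyz",s["tcp_rot"])
print("tool shift",Rt.inv().apply([*e,0]),s["finger_force"])
h=cv2.inRange(cv2.cvtColor(f["pixels"],cv2.COLOR_BGR2HSV),(0,0,0),(179,255,110))
m=blob(f,"white",(60,40,250,330)); print("white",*rect(f,m,.022))
E
```

```text
[0.4977 0.2935 0.1953] [-3.1414  0.0002  3.0722] 0.033569640782340045 32.4
tool shift [-0.0009  0.0005  0.    ] 80.40497398833395
white [519.4621 220.9751] 245.9816 69.94538 -0.070213035
```

>>> arm_command:
  hand: [-1,-1,-1,-1,-1,-1,-1]
  offset:
    - [0,0,0.045]
    - [0,0,0.045]
    - [0,0,0.045]
    - [0,0,0.035]
    - [0,0,0.015]
    - [0,0,0.008]
    - [0,0,0]
  turn:
    - [0,0,0]
    - [0,0,0]
    - [0,0,0]
    - [0,0,0]
    - [0,0,0]
    - [0,0,0]
    - [0,0,0]

```text
time: 33.1
eef_pos: [0.4985, 0.2943, 0.002]
tcp_rot: [3.141, 0.001, 3.072]
wrist_force: [-0.8, 0.6, -2.4]
width: 0.0328
finger_force: 80.4
```

>>> arm_command:
  hand: [-1,-1]
  offset:
    - [0,0,0.001]
    - [0,0,0]
  turn:
    - [0,0,0]
    - [0,0,0]

```text
time: 33.3
eef_pos: [0.4982, 0.2943, 0.0011]
tcp_rot: [3.141, 0.001, 3.073]
wrist_force: [-0.0, -0.4, -2.4]
width: 0.0333
finger_force: 80.4
```

Still carrying its weight (−2.4 N), about 1 mm above the floor. I'll ease down another 1 mm and release.

>>> arm_command:
  hand: [-1,-1,0.2,0.2,0.2,0.2]
  offset:
    - [0,0,0.001]
    - [0,0,0]
    - [0,0,0]
    - [0,0,0]
    - [0,0,0]
    - [0,0,0]
  turn:
    - [0,0,0]
    - [0,0,0]
    - [0,0,0]
    - [0,0,0]
    - [0,0,0]
    - [0,0,0]

```text
time: 33.9
eef_pos: [0.4976, 0.294, -0.0011]
tcp_rot: [3.142, 0.0, 3.073]
wrist_force: [0.3, -0.2, -0.1]
width: 0.0514
finger_force: 0.0
```

>>> arm_command:
  hand: [0.2,0.2,0.2,0.2,0.2,0.2,0.2,0.2]
  offset:
    - [0,0,-0.02]
    - [0,0,-0.045]
    - [0,0,-0.045]
    - [0,0,-0.045]
    - [0,0,-0.045]
    - [0,0,-0.045]
    - [0,0,-0.045]
    - [0,0,0]
  turn:
    - [0,0,0]
    - [0,0,0]
    - [0,0,0]
    - [0,0,0]
    - [0,0,0]
    - [0,0,0]
    - [0,0,0]
    - [0,0,0]

```text
time: 34.7
eef_pos: [0.4989, 0.2949, 0.2941]
tcp_rot: [3.137, 0.006, 3.073]
wrist_force: [-0.1, -0.1, -1.1]
width: 0.0513
finger_force: 0.0
```

```bash
python3 - <<'E'
from look import *
cam=f["origin"]; g=f["pixels"].astype(int)
u=np.array([np.cos(.069),-np.sin(.069)])*.001; n=np.array([np.sin(.069),np.cos(.069)])*.001
C=dict(green=(513.9,433.3),blue=(509.2,363.4),yellow=(503.7,293.6),white=(498.4,223.9))
# rectify each bin (top view at its floor z=.014), mark what differs from the bin colour
for k,c in C.items():
    a,b=np.meshgrid(np.arange(-98,99),np.arange(-31,32),indexing="ij")
    P=np.c_[(np.array(c)*.001+a.ravel()[:,None]*u+b.ravel()[:,None]*n),np.full(a.size,.014)]
    q=proj(f,P).astype(np.float32).reshape(*a.shape,2)
    im=cv2.remap(f["pixels"],q[...,0].copy(),q[...,1].copy(),cv2.INTER_LINEAR)
    med=np.median(im.reshape(-1,3),0); d=np.abs(im.astype(int)-med).max(2)>(28 if k=="white" else 45)
    d=cv2.morphologyEx(d.astype(np.uint8),cv2.MORPH_OPEN,np.ones((3,3)))
    nn,_,st,ce=cv2.connectedComponentsWithStats(d)
    print(k,med,[(s_[0]-31,s_[1]-98,s_[2],s_[3],s_[4]) for s_ in st[1:] if s_[4]>60])
E
```

```text
[0.4977 0.294  0.2892] [3.1411 0.0008 3.0727] 0.05136985321106662 34.8
green [ 88. 187.  44.] [(np.int32(-31), np.int32(-98), np.int32(63), np.int32(195), np.int32(2657)), (np.int32(10), np.int32(-82), np.int32(7), np.int32(81), np.int32(276))]
blue [219. 100.  36.] [(np.int32(-31), np.int32(-98), np.int32(63), np.int32(23), np.int32(761)), (np.int32(-10), np.int32(-69), np.int32(24), np.int32(136), np.int32(1866))]
yellow [  0. 226. 249.] [(np.int32(-31), np.int32(-98), np.int32(63), np.int32(12), np.int32(685)), (np.int32(-19), np.int32(-19), np.int32(47), np.int32(118), np.int32(4391))]
white [251. 251. 250.] [(np.int32(-31), np.int32(-98), np.int32(63), np.int32(13), np.int32(780)), (np.int32(-7), np.int32(-65), np.int32(20), np.int32(146), np.int32(1681))]
```

```bash
python3 - <<'E'
from h import *
from rig import r
T0=pickle.load(open("f0.pkl","rb"))["top"]; T=r.grab_frame("top"); S=r.grab_frame("scene"); w=pickle.load(open("last.pkl","rb"))
for F,n in ((T0,"before"),(T,"now")):
    print(n,"ydrv",*rect(F,blob(F,"yellow",(383,140,405,210)),.012),"lsp",*rect(F,blob(F,((0,0,120),(179,60,255)),(270,130,294,205)),.004))
# tape: bright top and dark button in wrist view, at its top plane
c=blob(w,((0,0,0),(179,255,110)),(205,110,310,300)); print("button",cv2.boundingRect(c),*rect(w,c,.065))
top=[503.7-41,503.7+25]; print("expected px",proj(w,[[.47,.296,.078],[.53,.292,.078],[.545,.291,.06]]))
print("scene expected top/bottom",proj(S,[[.47,.296,.078],[.47,.296,.010]]))
h=cv2.cvtColor(S["pixels"],cv2.COLOR_BGR2HSV); x=int(proj(S,[.47,.296,.078])[0,0]); print(x,[(int(v),*h[v,x].tolist()) for v in range(175,250,4)])
E
```

```text
before ydrv [ 596.0105 -418.8904] 102.47752 26.8366 -0.114654824 lsp [652.8105 -83.4612] 193.40356 31.544928 0.08772194
now ydrv [ 596.0105 -418.8904] 102.47752 26.8366 -0.114654824 lsp [652.8105 -83.4612] 193.40356 31.544928 0.08772194
button (205, 259, 71, 41) [684.3459 261.4052] 98.903694 63.60993 1.4982004
expected px [[253.7353 122.7389]
 [253.9456 172.9785]
 [254.0137 180.6767]]
scene expected top/bottom [[208.1388 216.9852]
 [208.8973 235.4202]]
208 [(175, 15, 2, 233), (179, 105, 13, 80), (183, 135, 19, 54), (187, 21, 38, 93), (191, 120, 7, 72), (195, 140, 15, 51), (199, 110, 23, 67), (203, 120, 18, 69), (207, 14, 55, 135), (211, 15, 56, 160), (215, 23, 163, 234), (219, 28, 163, 254), (223, 27, 164, 254), (227, 25, 177, 246), (231, 25, 177, 245), (235, 22, 186, 201), (239, 26, 170, 240), (243, 23, 114, 214), (247, 114, 141, 205)]
```

The tape stands at its full height and the look-alikes haven't moved. Handing in.

```bash
python3 -c "
from rig import r
print(r.sign_off())"
```

```text
the job is handed in; nothing more can be done
None
```

The job is handed in at about 35 s: green screwdriver, short spanner, marker and tape measure are each in their own bin, the tape upright, and the yellow screwdriver and long spanner have not moved; the last checks on the spanner, marker and tape were camera measurements, not viewed pictures.

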